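Press the long stop bar of the parts washer

ROBOT

A 7-joint arm with a two-finger parallel gripper is mounted at the origin on the work surface. World frame = base frame: x ahead of the robot, y to its left, z up, the work surface at z = 0. Lengths are in m, angles in rad, forces in N, time in s.
With the tool pointing down it reaches from about 0.4 to 0.925 m from the base axis. Payload 4.1 kg.
Tool frame: the origin (TCP) lies at the very end of the fingers, on their centre line; the grasp point (between the pads) lies 19 mm behind it; z points along the fingers, y is the line along which they close (so a half turn about z gives the same grasp; the last joint's range is limited). The gripper opens to 85 mm and grips with 20 to 120 N. Pads are 22 mm wide; open, the fingers measure 114 mm over their backs; the gripper's body (76 mm by 85 mm) begins 54 mm behind the grasp point. The pads swing forward as they close: fully open they stand 13 mm farther back than shut.
Start: joints at [1.041, 0.398, 0.045, 1.537, -0.019, 1.207, -0.051], TCP at [0.271, -0.591, 0.231] pointing down, gripper open.
Joint ranges: [-2.82, 2.82], [-0.49, 2.23], [-1.37, 1.46], [0, 2.46], [-1.36, 4.5], [0.23, 2], [-2.94, 2.94]. Speed limits (rad/s): [2.57, 2.57, 3.14, 3.14, 3.14, 3.14, 3.14].

INTERFACE

Orientations are given as a unit quaternion [x, y, z, w].
In Python, from bench import ctrl gives the robot as it stands.
- The arm moves only by the tool play_rows, never from a script. Its argument "targets" is a list that holds one entry, the list of rows, each a list of 6 numbers: the shift along the tool's x, y, z in units of 25 mm (1.0 is 25 mm), then the turn, a rotation vector about the tool's x, y, z in units of 8 degrees (1.0 is 8 degrees). In form: [[[tx, ty, tz, rx, ry, rz], ...]]. A call has 1 to 12 rows; each row shifts and turns the commanded pose from where the row before left it, along the tool's axes as they then stand; what a row does not reach is not made up. A row lasts 1/10 s, in which the tool goes at most 50 mm and 8.59 degrees, less where a joint would pass 70% of its speed; a pose out of reach is approached as far as the arm can. A call is refused whole if a number of a shift passes 1 or a number of a turn 1, either way. A call with a gripper value outside its range is refused whole. "grip" is the finger opening in mm, from 0 to 85.4, set as the call begins (left out, the last holds). The fingers move at their own pace and stop on an object; "newtons" is the grip in N (left out, the last holds). Time passes only in rows, so rows that do not move let the fingers close. It gives the time, the measured TCP pose, the force, the opening and the grip force at its end, in the units of the state.
- ctrl.get_state(): the state, without advancing time (a new reading comes with each control period).
- ctrl.grab_frame(name): name is "scene" or "top" or "wrist"; returns (picture, depth): 420x560x3 uint8, red, green, blue; 420x560 float32, m along the optical axis (not along the pixel's ray), 0 where there is no reading.
- ctrl.calibration(name): a dict with "intrinsics" (3x3 intrinsics, pixels), "k1" (the pictures are not rectified: a ray, as slopes to the right and down, at radius r is drawn at 1 + k1 r^2 times it, then the intrinsics apply), "position" and "rotation" of the camera in the world; the wrist camera has in their place "T_tool_cam" (4x4, takes a point from camera to tool coordinates, whose origin is the TCP and whose axes are the flange's). Camera axes: x right, y up, looking along -z (the intrinsics and any distortion apply to the point x, -y, -z); pixel columns grow to the right and rows downward; lengths in m; the calibration is good to about 2 mm. A picture is of the moment at which its call begins: read the wrist's pose just before it. calibration takes no time and is no camera call.
- ctrl.close_job(): hands the job in; it is judged then, once.
The state is a dict: "t": time; "joint_pos": joint angles; "dq": joint speeds; "joint_torque": joint torques, N m; "tcp_pos": TCP position; "tool_rot": TCP orientation; "wrist_force": force on the tool from outside, world axes, zero at the start; "wrist_torque": the same for the moment, N m; "finger_gap": finger opening in m; "grip_force": force on a finger pad.
Only numpy, scipy, OpenCV 4.12 (cv2) and the standard library are available. Lean on these libraries where they do the work, as an engineer would, in place of code of your own. Each camera call takes 0.05 s, during which the arm holds its last target. There are 200 camera calls.

TASK

The carburettor parts washer has finished. Of the two switch boxes on the bench, press the long steel stop bar fully down, pushing near the middle of its length so that both ends go down together and the bar does not tip; it stays down by itself when let go. Leave the short bar on the other box as it is.

Things in the scene. Friction and masses are not known exactly. Their poses are not given: they have to be found in the camera images.
- stop_bar_top (a point): Middle of the flat top of the long steel stop bar (250 x 32 x 12 mm), the place to press; 105 mm above the bench fully up, 84 mm fully down. y axis along the bar, x across it towards its hinge, z up. It lies over the front half of a fixed grey box (280 x 150 x 55 mm high). The other box is 160 mm long with a bar only 90 mm long, equally high; the boxes may change places.
- stop_arm (a joint): Pressing angle of the long bar (rad): 0 fully up, 0.26 fully down on its stop; starts at 0 to 0.05. The bar sits on an arm hinged 80 mm behind it: 0.26 rad lowers its middle by 21 mm. The hinge is stiff by friction: about 10 N down on the bar moves it; no return spring, it stays where it is left.
- stop_bar (a joint): Tipping of the long bar (rad) about a pin at its middle: 0 level; positive raises the end towards the point's +y; limits 0.15 either way. A spring of 6 N m per rad levels it: 15 N pressed 20 mm off the middle tips it 0.05 rad; pressing 70 mm or more off the middle tips it past 0.1 rad.
- jog_arm (a joint): Pressing angle of the short bar on the other box (rad): 0 fully up, 0.26 fully down; it starts near 0 and is to be left as it is. It moves under about 10 N and stays where it is left.
There are look-alikes about, which are no part of the job. Leave any orange look-alike of the part that bears jog_arm alone.

How it is judged:
By the outcome, as a careful person would: the job done as asked, in the order asked, and still so for the second after the job is handed in, with the robot touching nothing.
It also fails if it takes over 26 s, if anything falls off the work surface, if the arm or the gripper's body presses on something with over 40 N, if the wrist force passes 120 N, or if a joint passes its speed limit or range.

## Working session

There is one attempt and no reset: what is moved stays moved. The work goes in short steps, Python scripts to look and compute and a tool call to move; the robot and the scene stay as the last step left them, time stands still between calls to the robot, and variables do not carry over. Pictures are saved under pics/ and viewed, at most 10 in all, crops included, and the job is handed in when it is done.

Besides the shell and the picture viewer there is one more tool, called after ">>>" as name([rows], argument=value, ...), one row to a line, values as JSON. play_rows: Moves the arm, as the interface text tells. Its arguments: {"type":"object","properties":{"targets":{"type":"array"},"grip":{"type":"number"},"newtons":{"type":"number"}},"required":["targets"]}

```bash
mkdir -p pics; cat > h.py <<'E'
from bench import ctrl
import numpy as np, cv2
def cloud(name):
    s=ctrl.get_state(); im,d=ctrl.grab_frame(name); c=ctrl.calibration(name)
    K=np.array(c["intrinsics"]); k1=c["k1"]; h,w=d.shape
    u,v=np.meshgrid(np.arange(w),np.arange(h))
    p=np.stack([u,v],-1).reshape(-1,1,2).astype(np.float64)
    q=cv2.undistortPoints(p,K,np.array([k1,0,0,0.])).reshape(h,w,2)
    P=np.stack([q[...,0]*d,-q[...,1]*d,-d],-1)
    if name=="wrist":
        from scipy.spatial.transform import Rotation as R
        T=np.array(c["T_tool_cam"]); Rt=R.from_quat(s["tool_rot"]).as_matrix()
        W=(P@T[:3,:3].T+T[:3,3])@Rt.T+np.array(s["tcp_pos"])
    else: W=P@np.array(c["rotation"]).T+np.array(c["position"])
    W[d==0]=np.nan
    return im,W
E
python3 - <<'E'
from h import *
for n in("top","scene"):
    im,W=cloud(n); cv2.imwrite(f"pics/{n}0.png",im[...,::-1]); np.save(n+".npy",W)
print(ctrl.get_state())
E
```

```text
Traceback (most recent call last):
  File "h.py", line 14, in cloud
    else: W=P@np.array(c["rotation"]).T+np.array(c["position"])
            ~^~~~~~~~~~~~~~~~~~~~~~~~~~
ValueError: matmul: Input operand 1 has a mismatch in its core dimension 0, with gufunc signature (n?,k),(k,m?)->(n?,m?) (size 4 is different from 3)
```

Rotation is a quaternion.

```bash
sed -i '1i from scipy.spatial.transform import Rotation as R' h.py; sed -i '/^        from scipy/d; s/np.array(c\["rotation"\]).T/R.from_quat(c["rotation"]).as_matrix().T/' h.py
python3 - <<'E'
from h import *
for n in("top","scene"):
    im,W=cloud(n); cv2.imwrite(f"pics/{n}0.png",im[...,::-1]); np.save(n+".npy",W)
print(ctrl.get_state())
E
```

```text
{'t': 0.15, 'joint_pos': array([ 1.04100545,  0.39901884,  0.04503724,  1.53760931, -0.01871802,
        1.20691587, -0.05067316]), 'dq': array([-5.82320731e-04, -8.65838394e-04, -1.00350940e-03, -2.13914555e-03,
        7.65798501e-05, -8.84092259e-04,  1.34801647e-03]), 'joint_torque': array([ 1.67946175e-03, -4.75564170e+01,  1.36683181e+00, -2.54512775e+01,
        1.17674193e-02,  6.51325608e-03,  3.11177494e-06]), 'tcp_pos': array([ 0.2712568 , -0.59014495,  0.23049584]), 'tool_rot': array([ 9.76877331e-01,  2.13799193e-01, -2.06243985e-04, -7.36570103e-04]), 'wrist_force': array([1.38989913, 0.45427806, 0.5641075 ]), 'wrist_torque': array([-0.01620671,  0.02863264, -0.02948245]), 'grip_force': 0.0, 'finger_gap': 0.08544860218946126}
```

View pics/top0.png

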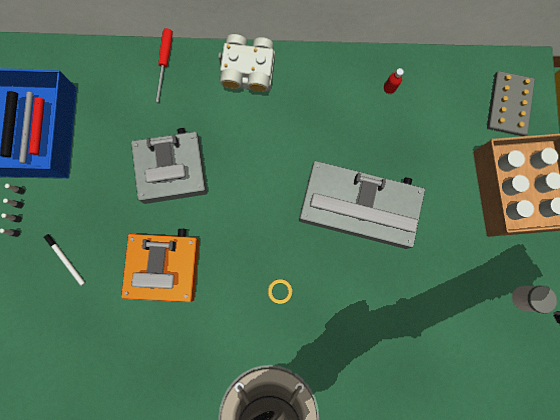

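View pics/scene0.png

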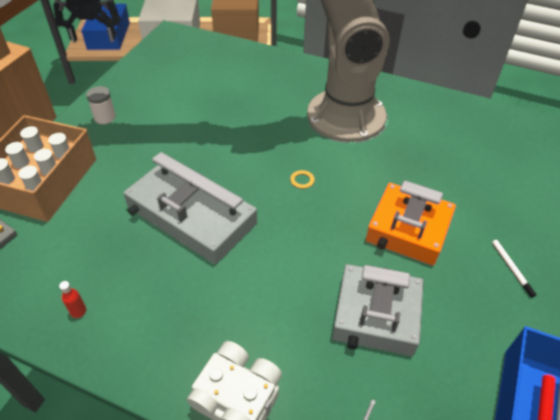

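The top view shows the long steel bar running from about (312,198) to (415,228) on the grey box, with the short bar at (165,172) and the orange decoy at (155,280). Next I'll measure the long bar from both depth maps.

```bash
python3 - <<'E'
from h import *
def fit(W,box,zr):
    m=np.zeros(W.shape[:2],bool); m[box[1]:box[3],box[0]:box[2]]=1
    z=np.nan_to_num(W[...,2]); m&=(z>zr[0])&(z<zr[1])
    n,l,st,_=cv2.connectedComponentsWithStats(m.astype(np.uint8),connectivity=4)
    for i in range(1,n):
        if st[i,4]<60: continue
        P=W[l==i]; r=cv2.minAreaRect((P[:,:2]*1000).astype(np.float32))
        print(st[i],np.round(r[0],1),np.round(r[1],1),round(r[2],1),"z",np.round(np.percentile(P[:,2],[5,50,95]),4), np.round(cv2.boxPoints(r)).tolist())
for n,b in(("top",(290,150,440,255)),("scene",(115,145,265,265))):
    W=np.load(n+".npy"); print(n)
    fit(W,b,(.088,.112)); fit(W,b,(.045,.06))
W=np.load("top.npy"); print("short"); fit(W,(125,125,215,205),(.088,.112));
W=np.load("top.npy")
for c in [(312,198),(364,213),(410,227),(370,195),(369,180)]: print(c,W[c[1],c[0]])
E
```

```text
top
[ 311  173  107   60 2014] [ 506.1 -219.3] [249.4 108.1] 77.2 z [0.0901 0.1016 0.1058] [[426.0, -329.0], [531.0, -353.0], [587.0, -110.0], [481.0, -86.0]]
[ 300  161  116   87 3448] [ 500.5 -218.1] [278.8 151.2] 76.4 z [0.0521 0.056  0.059 ] [[394.0, -336.0], [541.0, -371.0], [607.0, -100.0], [460.0, -65.0]]
[ 373  179   52   43 1382] [ 514.4 -306.6] [116.   83.6] 73.7 z [0.0528 0.0561 0.059 ] [[458.0, -350.0], [538.0, -374.0], [571.0, -263.0], [491.0, -239.0]]
scene
[ 153  152   90   61 1716] [ 506.6 -218.7] [252.4 110.4] 76.0 z [0.089  0.1001 0.1035] [[422.0, -328.0], [530.0, -355.0], [591.0, -110.0], [484.0, -83.0]]
[ 124  165  133   88 4397] [ 501.8 -217.9] [282.9 151.2] 76.9 z [0.0503 0.0544 0.0574] [[396.0, -339.0], [543.0, -373.0], [607.0, -97.0], [460.0, -63.0]]
short
[ 144  135   42   48 1097] [591.6 255.5] [108.2  91. ] 9.1 z [0.0897 0.0989 0.1073] [[531.0, 292.0], [545.0, 202.0], [652.0, 219.0], [638.0, 309.0]]
(312, 198) [ 0.5018393  -0.09108075  0.1017975 ]
(364, 213) [ 0.46871079 -0.21114539  0.10152254]
(410, 227) [ 0.43804283 -0.316947    0.1000953 ]
(370, 195) [ 0.51384822 -0.22898265  0.08785597]
(369, 180) [ 0.54933239 -0.22681262  0.09045724]
```

>>> play_rows([
  [[0.5,-0.4,0,0,0,0],[1,-0.775,0,0,0,0],[1,-0.775,0,0,0,0],[1,-0.775,0,0,0,0],[1,-0.775,0,0,0,0],[1,-0.775,0,0,0,0],[1,-0.775,0,0,0,0],[1,-0.775,0,0,0,0],[1,-0.775,0,0,0,0],[1,-0.775,0,0,0,0],[1,-0.775,0,0,0,0],[1,-0.775,0,0,0,0]],
], grip=0, newtons=40)

```text
t: 1.35
tcp_pos: [0.4398, -0.2652, 0.2313]
tool_rot: [0.977, 0.214, -0.0, -0.0]
wrist_force: [1.0, -0.9, -0.2]
finger_gap: -0.0004
grip_force: 0.0
```

>>> play_rows([
  [[1,-0.775,0,0,0,0],[0.8,-0.6,0,0,0,0],[0,0,0.3,0,0,-0.94],[0,0,0.3,0,0,-0.94],[0,0,0.3,0,0,-0.94],[0,0,0.3,0,0,-0.94],[0,0,0.3,0,0,-0.94],[0,0,0.3,0,0,-0.94],[0,0,0.2,0,0,-0.94],[0,0,0,0,0,0],[0,0,0,0,0,0]],
])

```text
t: 2.45
tcp_pos: [0.4659, -0.217, 0.1814]
tool_rot: [0.781, 0.624, -0.0, -0.0]
wrist_force: [0.4, 0.3, 1.3]
finger_gap: -0.0001
grip_force: 0.0
```

```bash
cat > chk.py <<'E'
from h import *
import sys
im,W=cloud("scene"); s=ctrl.get_state()
cv2.imwrite(f"pics/{sys.argv[1]}.png",cv2.resize(im[80:290,80:360,::-1],None,fx=2,fy=2))
M=np.array([.469,-.211]); Rt=R.from_quat(s["tool_rot"]).as_matrix()
e=np.append(M-s["tcp_pos"][:2],0)
print(s["t"],s["tcp_pos"],s["wrist_force"],s["finger_gap"],"\n",Rt.round(3),"err tool mm",(Rt.T@e*1000).round(1))
u=np.array([.221,.975]);v=np.array([.975,-.221])
D=W[...,:2]-M;a=D@u;b=D@v;z=W[...,2]
for lo,hi in((-.115,-.07),(-.07,-.03),(.03,.07),(.07,.115)):
    m=(a>lo)&(a<hi)&(abs(b)<.009)&(z>.075)&(z<.115); print(lo,hi,m.sum(),np.median(z[m]).round(4) if m.any() else None)
E
python3 chk.py s1
```

```text
2.5 [ 0.46609934 -0.21726119  0.1816084 ] [0.3666006  0.08476524 1.11963661] -1.4263841035305678e-05 
 [[ 0.221  0.975  0.   ]
 [ 0.975 -0.221 -0.   ]
 [-0.     0.    -1.   ]] err tool mm [ 6.7  1.4 -0. ]
-0.115 -0.07 103 0.1016
-0.07 -0.03 90 0.1014
0.03 0.07 99 0.1012
0.07 0.115 124 0.1016
```

View pics/s1.png

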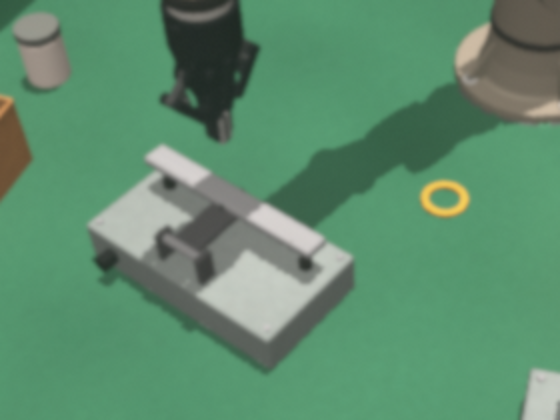

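The closed gripper hangs above the level bar, about 7 mm off its middle. I'll correct that and lower it to just above the bar.

>>> play_rows([
  [[0.27,0.05,0.4,0,0,0],[0,0,0.8,0,0,0],[0,0,0.8,0,0,0],[0,0,0.6,0,0,0],[0,0,0.2,0,0,0],[0,0,0,0,0,0],[0,0,0,0,0,0]],
])

```text
t: 3.2
tcp_pos: [0.4694, -0.2114, 0.1118]
tool_rot: [0.781, 0.625, 0.0, 0.0]
wrist_force: [-0.3, -0.4, 0.7]
finger_gap: -0.0001
grip_force: 0.0
```

>>> play_rows([
  [[0,0,0.1,0,0,0],[0,0,0.1,0,0,0],[0,0,0.1,0,0,0],[0,0,0.1,0,0,0],[0,0,0.1,0,0,0],[0,0,0.1,0,0,0],[0,0,0,0,0,0]],
])

```text
t: 3.9
tcp_pos: [0.4681, -0.2114, 0.0971]
tool_rot: [0.781, 0.625, -0.001, -0.0]
wrist_force: [-3.4, 2.2, 8.4]
finger_gap: -0.0002
grip_force: 4.3
```

>>> play_rows([
  [[0,0,0.1,0,0,0],[0,0,0.1,0,0,0],[0,0,0.1,0,0,0],[0,0,0.1,0,0,0],[0,0,0,0,0,0]],
])

```text
t: 4.4
tcp_pos: [0.4673, -0.2112, 0.0867]
tool_rot: [0.781, 0.625, -0.001, -0.001]
wrist_force: [-4.3, 1.8, 8.1]
finger_gap: -0.0
grip_force: 4.5
```

```bash
python3 chk.py s2
```

```text
4.45 [ 0.46725819 -0.21124421  0.08672642] [-4.28429636  1.9749078   8.80307009] 0.00028893072646202174 
 [[ 0.22   0.976 -0.003]
 [ 0.976 -0.22   0.   ]
 [-0.    -0.003 -1.   ]] err tool mm [ 0.6  1.6 -0. ]
-0.115 -0.07 66 0.0863
-0.07 -0.03 38 0.0864
0.03 0.07 88 0.0862
0.07 0.115 104 0.0858
```

>>> play_rows([
  [[0,0,0.06,0,0,0],[0,0,0.06,0,0,0],[0,0,0,0,0,0]],
])

```text
t: 4.75
tcp_pos: [0.4673, -0.2113, 0.0843]
tool_rot: [0.781, 0.625, -0.001, -0.001]
wrist_force: [-5.7, 1.8, 12.0]
finger_gap: -0.0001
grip_force: 6.6
```

>>> play_rows([
  [[0,0,0.06,0,0,0],[0,0,0,0,0,0]],
])

```text
t: 4.95
tcp_pos: [0.4674, -0.2113, 0.0838]
tool_rot: [0.781, 0.624, -0.001, -0.001]
wrist_force: [-8.8, 2.7, 19.2]
finger_gap: 0.0
grip_force: 10.6
```

>>> play_rows([
  [[0,0,0.06,0,0,0],[0,0,0,0,0,0],[0,0,0,0,0,0]],
])

```text
t: 5.25
tcp_pos: [0.4676, -0.2113, 0.0834]
tool_rot: [0.781, 0.624, -0.001, -0.001]
wrist_force: [-10.9, 4.1, 26.6]
finger_gap: -0.0001
grip_force: 14.6
```

The force rises while the tool hardly moves, so the bar is on its stop. I'll lift straight up and check.

>>> play_rows([
  [[0,0,-0.1,0,0,0],[0,0,-0.2,0,0,0],[0,0,-0.5,0,0,0],[0,0,-1,0,0,0],[0,0,-1,0,0,0],[0,0,-1,0,0,0],[0,0,0,0,0,0],[0,0,0,0,0,0]],
])

```text
t: 6.05
tcp_pos: [0.4692, -0.2117, 0.176]
tool_rot: [0.781, 0.625, 0.0, 0.001]
wrist_force: [0.1, -0.1, -1.4]
finger_gap: -0.0003
grip_force: 0.0
```

```bash
python3 chk.py s3
```

```text
6.1 [ 0.46848592 -0.21139809  0.17502738] [ 0.06666163 -0.31049466  0.06435716] -1.1663601039892705e-05 
 [[ 0.219  0.976 -0.   ]
 [ 0.976 -0.219  0.   ]
 [ 0.    -0.    -1.   ]] err tool mm [ 0.5  0.4 -0. ]
-0.115 -0.07 86 0.0837
-0.07 -0.03 83 0.0836
0.03 0.07 90 0.0834
0.07 0.115 106 0.0831
```

View pics/s3.png

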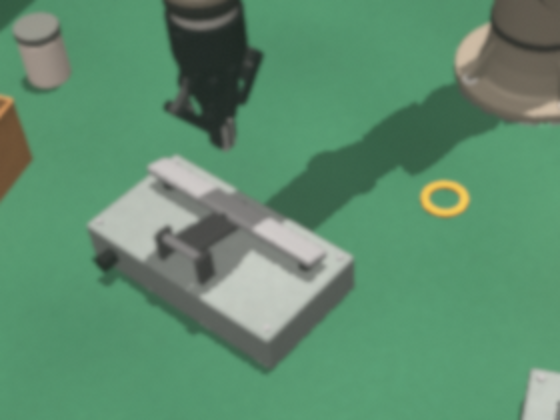

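The bar is down at about 83.5 mm (84 mm is fully down) and level to within 0.6 mm. The gripper is clear of it.

```bash
python3 -c "
from bench import ctrl
print(ctrl.close_job())"
```

```text
the job is handed in; nothing more can be done
None
```

The long stop bar is pressed fully down on its stop, level and holding by itself (top measured at about 83.5 mm against 84 mm), the arm never went near the short bar or the orange look-alike, and the job was handed in at about 6 s.

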